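# Swing a framed mosaic panel home in the grouting jig and bolt it

## Robot

A 6-joint arm with a two-finger parallel gripper is mounted at the origin on the work surface. World frame = base frame: x ahead of the robot, y to its left, z up, the work surface at z = 0. Lengths are in m, angles in rad, forces in N, time in s.
With the tool pointing down it reaches from about 0.375 to 0.9 m from the base axis. Payload 3.1 kg.
Tool frame: the origin (TCP) lies midway between the tips of the shut fingers; the grasp point (between the pads) lies 19 mm behind it; y points along the fingers, x is the direction in which the jaws open and shut, and the axes are right-handed (so a half turn about y gives the same grasp; the last joint's range is limited). The gripper opens to 87 mm and grips with 3 to 60 N. Pads are 19 mm wide; open, the fingers measure 117 mm over their backs; the gripper's body (75 mm by 190 mm) begins 51 mm behind the grasp point.
Start: joints at [-1.355, 0.527, 1.433, -0, 1.181, -0.178], TCP at [0.24, -0.577, 0.223] pointing down, gripper open.
Joint ranges: [-3.08, 3.08], [-0.75, 2.2], [0.22, 2.44], [-1.43, 4.57], [0, 2.65], [-2.85, 2.85]. Speed limits (rad/s): [2.79, 2.79, 3.14, 3.14, 3.14, 3.14].

## Interface

Orientations are given as a unit quaternion [x, y, z, w].
In Python, from rig import * gives the robot as it stands.
- The arm moves only by the tool jog_arm, never from a script. Its argument "series" is a list of rows, each a list of 7 numbers: the shift along the tool's x, y, z in mm, then the turn, a rotation vector about the tool's x, y, z in rad, then the gripper's target within -1 to 1 (shut at 1, half-way at 0, fully open at -1). A call has 1 to 20 rows; each row is the pose to reach, as a shift and turn from the pose commanded when the call began, along the tool's axes at that moment; what a row does not reach only later rows make up. A row lasts 1/8 s, in which the tool goes at most 62.5 mm and 10.7 degrees, less where a joint would pass 70% of its speed; a pose out of reach is approached as far as the arm can. A call with a gripper value outside its range is refused whole. The fingers move at their own pace and stop on an object; "grip_force" is the grip in N (left out, the last holds). Time passes only in rows, so rows that repeat a pose let the fingers close. It gives the time, the measured TCP pose, the force and the opening at its end, in the units of the state.
- get_obs(): the state, without advancing time (a new reading comes with each control period).
- camera(name): name is "scene" or "side" or "wrist"; returns a dict with "img" (384x512x3 uint8, red, green, blue), "depth" (384x512 float32, m along the optical axis (not along the pixel's ray), 0 where there is no reading), "camera_matrix" (3x3 intrinsics, pixels), "rvec" (rotation vector, rad) and "tvec" (3), from world to camera coordinates, as OpenCV has them. Camera axes: x right, y down, z forward; pixel columns grow to the right and rows downward; lengths in m; the calibration is good to about 2 mm. The wrist camera is an equidistant fisheye: a pixel r from the principal point sees the ray r / f radians off the axis. A picture is of the moment at which its call begins.
- hand_in(): hands the job in, once; it reports no verdict.
The state is a dict: "time": time; "q": joint angles; "joint_velocities": joint speeds; "joint_torque": joint torques, N m; "position": TCP position; "tool_rot": TCP orientation; "ft_force": force on the tool from outside, world axes, zero at the start; "moment": the same for the moment, N m; "grip_width": finger opening in m.
Only numpy, scipy, OpenCV 4.12 (cv2) and the standard library are available. Lean on these libraries where they do the work, as an engineer would, in place of code of your own. Each camera call takes 0.05 s, during which the arm holds its last target.

## Task

Get the framed mosaic panel ready for grouting: leaving it flat on the board with its lug on the pin, push it near its free corner so that it swings round until its edge bears against the brass screw of the stop, then slide the red-knobbed taper bolt in behind it until it nips the frame tight against the stop. Go gently, by feel: pressing the frame with more than about 15 N cracks the mosaic; leave the tub, the loose tile and the float where they are.

Things in the scene. Friction and masses are not known exactly. Their poses are not given: they have to be found in the camera images.
- jig: Grouting jig: grey board fixed to the bench, its top 15 mm above it, with an upright steel pivot pin (10 mm thick, 30 mm high). Origin on the pin's axis at bench height; z up, x along the board from the pin towards the red-knobbed bolt, y towards the steel stop. The board reaches from -30 to 420 mm in x and -240 to 50 mm in y.
- stop: Fixed steel bracket on the board, 40 mm long (x), 32 mm high, carrying the brass stop screw (8 mm thick, along y, 14 mm above the board, round tip). Origin on the board's top below the tip at its middle setting; axes parallel to the jig's. The screw is set anew each time: its tip lies up to 4 mm nearer the panel (-y) or farther (+y), which no reading gives. Rigid. Bracket from y = 6 mm on.
- panel: Mosaic panel in dark frame, loose on the board, 0.6-0.9 kg. Origin: centre of the lug hole (1 mm play on the pin), underside. Axes parallel to the jig's when home; starts turned 0.28-0.65 rad clockwise from above. Frame x 14 to 204, y -128 to 12 mm, 24 high. A second 28 mm lug at x = 218, y = 0. Edge y = 12 meets the stop; push edge y = -128 near x = 204: 2-5 N turns it, up to 9 N starts it.
- panel_edge (a point): Point on the panel's y = +12 mm edge, at x = 170 mm, 12 mm above its underside; the stop screw meets the edge here.
- panel_corner (a point): The panel's free corner, x = 204, y = -128 mm, 12 mm above its underside; the tapered bolt bears on this corner.
- bolt_guide: Grey fixed slideway of the bolt, beyond the panel's free end: base x -111 to 23, y -23 to 23 mm, side rails to 19 mm and one bridge (x -102 to -84 mm) to 24 mm above the board. Origin on the board under the knob's axis when the bolt is fully back; axes parallel to the jig's.
- bolt (a joint): Travel (m) of the taper bolt: 0 back, 0.074 most; grows as it slides along the jig's -x behind the panel's y = -128 mm edge. Slides with 3 N, stays where left. Inner face tapers 1 in 4: it meets the corner of the seated panel at 0.02 to 0.07, depending on the stop screw; then the push climbs steadily. A push of 7 to 10 N in all nips it well; over 11 N may be too much.
- bolt_knob (a point): Centre of the top of the bolt's upright red knob, 16 mm diameter, its top 56 mm above the board, the red part 26 mm tall above a 12 mm steel stem; free all round. It moves with the bolt. Can be pushed from behind (towards the jig's -x) or pinched from above.
- bolt_tip (a point): Leading tip of the bolt's tapered inner face, 13 mm above the board, 160 mm ahead (-x) of the knob. Moves with the bolt. The bolt is 14 mm high, 6 to 20 mm above the board.
- tub: Bystander: blue tub with mosaic chips, 100 mm across, 60 mm high, on the bench beyond the float. Origin: centre of its underside.
- tile: Bystander: loose glazed tile 62 x 62 x 11 mm lying on the board between the stop and the bolt. Origin: centre of its underside.
- float: Bystander: grout float, plate 200 x 85 mm with a wooden handle, 64 mm high, on the bench beside the pin's end of the board. Origin: centre of its underside.

How it is judged:
By the outcome, as a careful person would: the job done as asked, in the order asked, and still so for the second after the job is handed in, with the robot touching nothing.
It also fails if it takes over 58 s, if anything falls off the work surface, if the arm or the gripper's body presses on something with over 40 N, if the wrist force passes 120 N, or if a joint passes its speed limit or range.

## Working session

There is one attempt and no reset: what is moved stays moved. The work goes in short steps, Python scripts to look and compute and a tool call to move; the robot and the scene stay as the last step left them, time stands still between calls to the robot, and variables do not carry over. Pictures are saved under pics/ and viewed, and the job is handed in when it is done.

Besides the shell and the picture viewer there is one more tool, called after ">>>" as name(argument=value, ...), one argument or row to a line, values as JSON. jog_arm: Moves the arm, as the interface text tells. Its arguments: {"type":"object","properties":{"series":{"type":"array","items":{"type":"array","items":{"type":"number"}}},"grip_force":{"type":"number"}},"required":["series"]}

```bash
ls; mkdir -p pics; cat > h.py <<'E'
from rig import *
import numpy as np, cv2
def snap(n,tag):
    c=camera(n); cv2.imwrite(f'pics/{tag}.png',c['img'][:,:,::-1]); np.savez(f'{tag}.npz',**c); return c
def load(tag): return dict(np.load(f'{tag}.npz'))
def ray(c,uv,z):
    K=c['camera_matrix'];R=cv2.Rodrigues(c['rvec'])[0];t=np.ravel(c['tvec'])
    d=R.T@np.linalg.inv(K)@np.array([uv[0],uv[1],1.]);o=-R.T@t
    return o+d*(z-o[2])/d[2]
def cloud(c):
    K=c['camera_matrix'];R=cv2.Rodrigues(c['rvec'])[0];t=np.ravel(c['tvec']);D=c['depth']
    v,u=np.mgrid[:D.shape[0],:D.shape[1]]
    P=np.stack([(u-K[0,2])/K[0,0]*D,(v-K[1,2])/K[1,1]*D,D],-1)
    return (P-t)@R
E
python3 - <<'E'
from h import *
o=get_obs()
for k,v in o.items(): print(k,np.round(v,4))
for n in('scene','side','wrist'):
    c=snap(n,n+'0');print(n,c['camera_matrix'].round(1).tolist(),(-cv2.Rodrigues(c['rvec'])[0].T@np.ravel(c['tvec'])).round(3))
E
```

```text
pics
time 0.0
q [-1.3555  0.5285  1.4339 -0.      1.1814 -0.1785]
joint_velocities [-0.001   0.0001  0.0004 -0.0001  0.0004  0.0002]
joint_torque [-1.00000e-04 -4.40038e+01 -1.76595e+01  6.34000e-02  5.83000e-02
 -2.00000e-04]
position [ 0.2397 -0.5765  0.2216]
tool_rot [-0.5876  0.3931 -0.392   0.5887]
ft_force [ 0.1272 -0.2886  0.2695]
moment [-0.0121 -0.0319  0.0265]
grip_width 0.0871
scene [[396.8, 0.0, 254.3], [0.0, 396.8, 192.7], [0.0, 0.0, 1.0]] [ 0.932 -0.444  0.839]
side [[391.6, 0.0, 259.8], [0.0, 391.6, 196.8], [0.0, 0.0, 1.0]] [0.194 0.633 0.5  ]
wrist [[297.3, 0.0, 257.1], [0.0, 297.3, 188.8], [0.0, 0.0, 1.0]] [ 0.312 -0.547  0.384]
```

View pics/scene0.png

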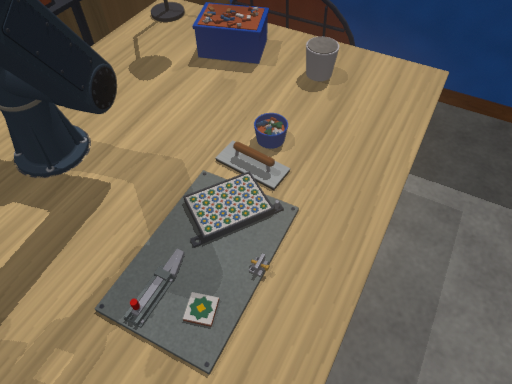

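View pics/side0.png

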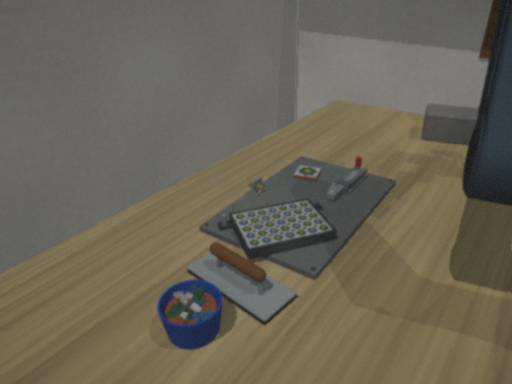

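View pics/wrist0.png

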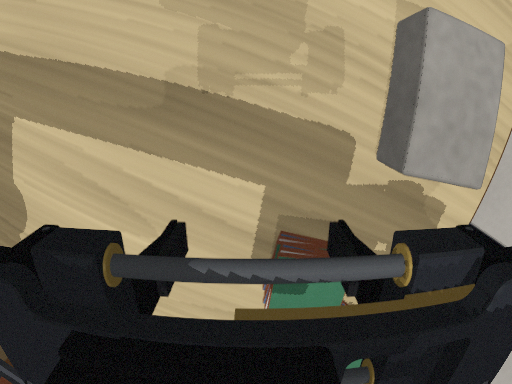

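```bash
python3 - <<'E'
from h import *
c=load('scene0'); im=c['img'][:,:,::-1]
cv2.imwrite('pics/z1.png',cv2.resize(im[165:365,90:305],(800,744),interpolation=cv2.INTER_CUBIC)[:600])
cv2.imwrite('pics/z2.png',cv2.resize(im[235:365,90:280],(800,547),interpolation=cv2.INTER_CUBIC))
for n,uv in dict(c1=(205,173),c2=(297,208),c3=(207,361),c4=(99,307)).items(): print(n,ray(c,uv,.015).round(4))
E
```

```text
c1 [0.4632 0.1244 0.015 ]
c2 [0.7368 0.1353 0.015 ]
c3 [ 0.7365 -0.2914  0.015 ]
c4 [ 0.4704 -0.3083  0.015 ]
```

View pics/z1.png

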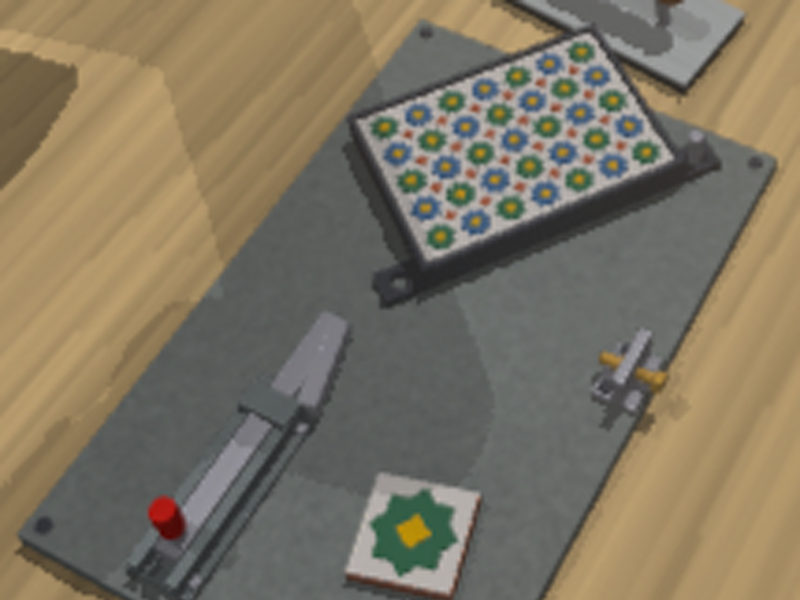

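View pics/z2.png

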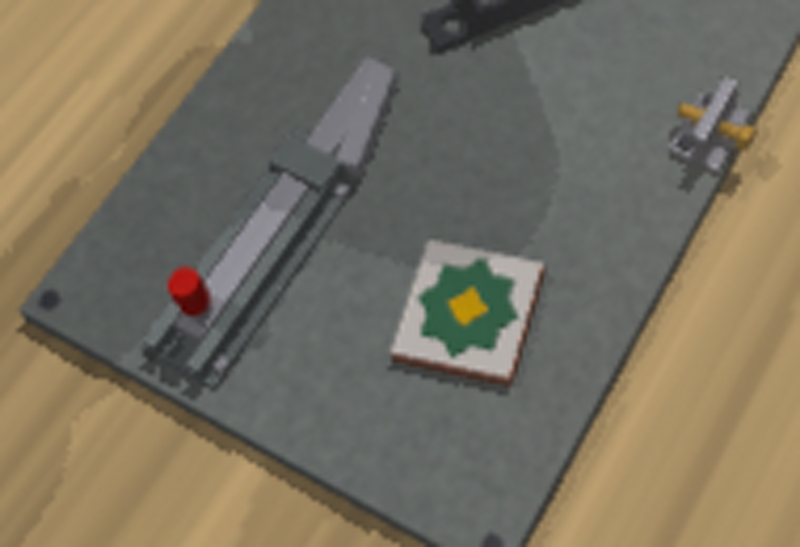

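```bash
python3 - <<'E'
from h import *
c=load('scene0'); im=c['img'];hsv=cv2.cvtColor(im,cv2.COLOR_RGB2HSV)
P=cloud(c)
m=((hsv[...,1]<60)&(abs(P[...,2]-.015)<.006)).astype(np.uint8)
m[:150]=0; m[:,320:]=0; 
m=cv2.morphologyEx(m,cv2.MORPH_OPEN,np.ones((3,3)))
n,l,s,_=cv2.connectedComponentsWithStats(m);k=1+np.argmax(s[1:,4]);m=(l==k).astype(np.uint8)
ct=max(cv2.findContours(m,0,1)[0],key=cv2.contourArea);h=cv2.convexHull(ct)
ap=cv2.approxPolyDP(h,4,True)[:,0];print(ap.tolist(),[ray(c,a,.015).round(4)[:2].tolist() for a in ap])
W=np.array([ray(c,a,.015)[:2]for a in ct[:,0]],np.float32)
r=cv2.minAreaRect(W);print(r,cv2.boxPoints(r))
# depth heights
for nm,u,v in [('pin',277,201),('panel',230,205),('board',220,280),('knob',135,302),('bench',330,250)]:
    print(nm,P[v,u].round(4))
red=((hsv[...,1]>180)&((hsv[...,0]<8)|(hsv[...,0]>172))).astype(np.uint8);red[:280]=0;red[330:]=0;red[:,160:]=0
ys,xs=np.nonzero(red);print('red',xs.min(),xs.max(),ys.min(),ys.max());print(P[red>0].round(3)[:40:3])
o=im.copy();cv2.drawContours(o,[ct],-1,(255,0,0),1);cv2.imwrite('pics/m1.png',o[:,:,::-1])
E
```

```text
[[297, 207], [209, 372], [95, 309], [181, 198], [282, 201]] [[0.7355, 0.1382], [0.751, -0.3068], [0.4658, -0.3158], [0.455, 0.0211], [0.693, 0.1374]]
((0.6018238067626953, -0.08906398713588715), (0.2899496257305145, 0.4490528404712677), 1.519870638847351) [[ 0.45094472  0.13153818]
 [ 0.46285528 -0.31735668]
 [ 0.7527029  -0.30966616]
 [ 0.74079233  0.1392287 ]]
pin [0.6898 0.1121 0.0425]
panel [0.5899 0.0482 0.0379]
board [ 0.668  -0.1303  0.0157]
knob [ 0.5597 -0.275   0.0724]
bench [0.8561 0.0683 0.0012]
red 130 138 299 309
[[ 0.55  -0.273  0.071]
 [ 0.553 -0.269  0.068]
 [ 0.552 -0.273  0.069]
 [ 0.558 -0.27   0.07 ]
 [ 0.552 -0.276  0.071]
 [ 0.557 -0.273  0.071]
 [ 0.553 -0.279  0.073]
 [ 0.557 -0.276  0.071]
 [ 0.561 -0.272  0.068]
 [ 0.554 -0.279  0.069]
 [ 0.561 -0.277  0.073]
 [ 0.555 -0.282  0.071]
 [ 0.558 -0.278  0.068]
 [ 0.562 -0.275  0.065]]
```

View pics/m1.png

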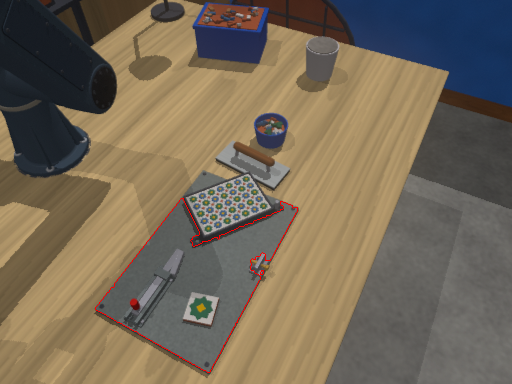

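```bash
python3 - <<'E'
from h import *
from scipy.spatial.transform import Rotation as Ro
print(Ro.from_quat(get_obs()['tool_rot']).as_matrix().round(3))
c=load('scene0'); im=c['img'];hsv=cv2.cvtColor(im,cv2.COLOR_RGB2HSV);P=cloud(c)
f=lambda x,y:(90+x*.26875,165+y*.26875)
print('pin top',ray(c,f(697,135),.045),'lug2',ray(c,f(397,285),.039),ray(c,f(397,285),.03),'freecorner',ray(c,f(350,120),.039),'other',ray(c,f(424,268),.039),ray(c,f(595,27),.039))
s=load('side0');Ps=cloud(s);hs=cv2.cvtColor(s['img'],cv2.COLOR_RGB2HSV)
ang=0.0265;X=np.array([np.sin(ang),-np.cos(ang)]);Y=np.array([np.cos(ang),np.sin(ang)])
for nm,Q,I in(('scene',P,im),('side',Ps,s['img'])):
    jig=np.stack([(Q[...,:2]-[.6916,.1079])@X,(Q[...,:2]-[.6916,.1079])@Y],-1)
    m=(jig[...,0]>-.05)&(jig[...,0]<.24)&(jig[...,1]>-.26)&(jig[...,1]<.06)&(Q[...,2]>.032)&(Q[...,2]<.046)
    n,l,st,_=cv2.connectedComponentsWithStats(m.astype(np.uint8));k=1+np.argmax(st[1:,4]);m=l==k
    pts=Q[m];print(nm,m.sum(),np.median(pts[:,2]))
    ct=max(cv2.findContours(m.astype(np.uint8),0,1)[0],key=cv2.contourArea)
    W=np.array([ray(c if nm=='scene' else s,a,.039)[:2]for a in ct[:,0]],np.float32)
    r=cv2.minAreaRect(W);print(r);b=cv2.boxPoints(r);print([[float(x) for x in((q-[.6916,.1079])@np.array([X,Y]).T).round(4)] for q in b])
    sub=jig[m];
print('knob scene top', ray(c,(134,300.5),.071))
red=((hs[...,1]>150)&((hs[...,0]<8)|(hs[...,0]>172))).astype(np.uint8);red[:140]=0;red[180:]=0;red[:,:340]=0;red[:,375:]=0
ys,xs=np.nonzero(red);print('red',xs.min(),xs.max(),ys.min(),ys.max(),Ps[red>0].mean(0))
print(ray(s,(xs.mean(),ys.min()+1),.071))
i=s['img'][:,:,::-1];cv2.imwrite('pics/z3.png',cv2.resize(i[150:280,195:400],(800,507),interpolation=cv2.INTER_CUBIC))
E
```

```text
[[ 0.384 -0.     0.923]
 [-0.923  0.002  0.384]
 [-0.002 -1.     0.   ]]
pin top [0.69171242 0.10993274 0.045     ] lug2 [ 0.57598314 -0.08150688  0.039     ] [ 0.57198091 -0.07743101  0.03      ] freecorner [0.474386   0.01328625 0.039     ] other [ 0.58413878 -0.0628687   0.039     ] [0.58168667 0.16691385 0.039     ]
scene 3402 0.03706551002747398
((0.5818659663200378, 0.051929280161857605), (0.19015288352966309, 0.14487358927726746), 55.31124496459961)
[[0.087, -0.2258], [0.1725, -0.1089], [0.0191, 0.0034], [-0.0665, -0.1135]]
side 3572 0.03909521582980107
((0.5757470726966858, 0.058027200400829315), (0.1940474957227707, 0.15284760296344757), 55.237709045410156)
[[0.0798, -0.2362], [0.1702, -0.1129], [0.0138, 0.0019], [-0.0767, -0.1213]]
knob scene top [ 0.55512755 -0.27309334  0.071     ]
red 356 360 157 165 [ 0.55046786 -0.26817443  0.06358035]
[ 0.55230563 -0.27033986  0.071     ]
```

View pics/z3.png

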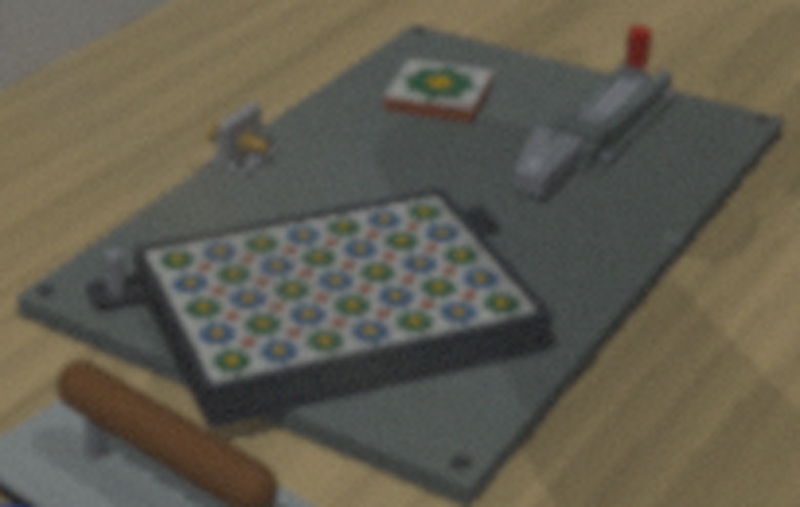

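```bash
cat >> h.py <<'E'
from scipy.spatial.transform import Rotation as Ro
A=0.0265;PIN=np.array([.6916,.1085]);X=np.array([np.sin(A),-np.cos(A)]);Y=np.array([np.cos(A),np.sin(A)])
def j2w(x,y): return PIN+x/1000*X+y/1000*Y
def w2j(p): d=np.array(p[:2])-PIN; return np.array([d@X,d@Y])*1000
def p2j(x,y,th): return np.array([x*np.cos(th)-y*np.sin(th),x*np.sin(th)+y*np.cos(th)])
def rows(targets,base=None):
    # targets: (xyz world, yaw of tool z world); prints rows
    o=get_obs();p=o['position'] if base is None else np.array(base[0]);R=Ro.from_quat(o['tool_rot'] if base is None else base[1])
    for t,yaw in targets:
        z=np.array([np.cos(yaw),np.sin(yaw),0]);y=np.array([0,0,-1.]);x=np.cross(y,z)
        T=Ro.from_matrix(np.stack([x,y,z],1))
        print((R.inv().apply(np.array(t)-p)*1000).round(1).tolist(),(R.inv()*T).as_rotvec().round(3).tolist())
def st():
    o=get_obs();R=Ro.from_quat(o['tool_rot']);z=R.apply([0,0,1])
    print(round(float(o['time']),2),np.round(o['position'],4),'jig',w2j(o['position']).round(1),'F',np.round(o['ft_force'],2),'yaw',round(float(np.arctan2(z[1],z[0])),3),'w',np.round(o['grip_width'],4))
E
python3 - <<'E'
from h import *
th=-.632
p=j2w(*p2j(185,-147.5,th));yaw=A+th   # panel +y in world: angle A+th
print(p,yaw)
rows([([.48,-.30,.20],-.1),([.50,-.12,.16],yaw),([*p,.12],yaw),([*p,.022],yaw)])
E
```

```text
[0.46502585 0.0403428 ] -0.6055
[-163.2, 22.2, 328.0] [0.0, 0.494, -0.002]
[-321.7, 62.4, 415.5] [0.001, 0.999, -0.002]
[-483.1, 102.7, 444.8] [0.001, 0.999, -0.002]
[-482.9, 200.7, 444.7] [0.001, 0.999, -0.002]
```

>>> jog_arm(
  series=[
    [-163,22,328,0,0.494,0,1],
    [-163,22,328,0,0.494,0,1],
    [-163,22,328,0,0.494,0,1],
    [-163,22,328,0,0.494,0,1],
    [-163,22,328,0,0.494,0,1],
    [-163,22,328,0,0.494,0,1],
    [-322,62,415,0,1,0,1],
    [-322,62,415,0,1,0,1],
    [-322,62,415,0,1,0,1],
    [-322,62,415,0,1,0,1],
    [-483,103,445,0,1,0,1],
    [-483,103,445,0,1,0,1],
    [-483,103,445,0,1,0,1],
    [-483,103,445,0,1,0,1],
    [-483,103,445,0,1,0,1],
  ],
  grip_force=20,
)

```text
time: 2.02
position: [0.4669, 0.0385, 0.1199]
tool_rot: [0.327, -0.626, 0.627, -0.329]
ft_force: [-0.0, 0.0, 0.4]
grip_width: 0.0003
```

```bash
python3 - <<'E'
from h import *
st();snap('wrist','wrist1');snap('scene','scene1')
E
```

```text
2.02 [0.4669 0.0385 0.1199] jig [  64.  -226.5] F [-0.04  0.02  0.37] yaw -0.606 w 0.0003
```

View pics/wrist1.png

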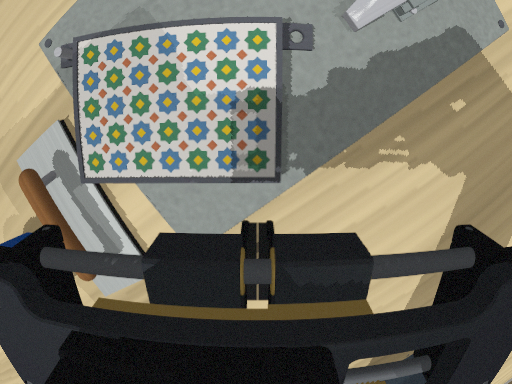

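View pics/scene1.png

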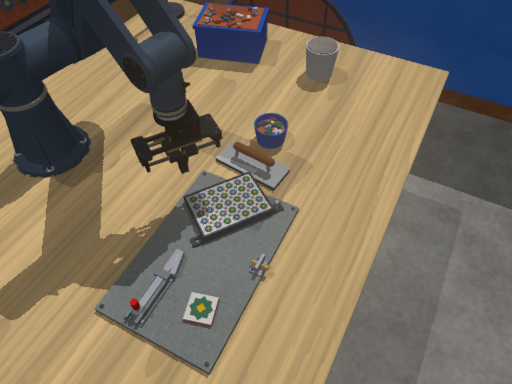

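>>> jog_arm(
  series=[
    [0,40,-1,0,0,0,1],
    [0,75,-1,0,0,0,1],
    [0,96,-1,0,0,0,1],
    [0,98,-1,0,0,0,1],
  ],
)

```text
time: 2.62
position: [0.4647, 0.0389, 0.0206]
tool_rot: [-0.328, 0.627, -0.626, 0.327]
ft_force: [0.1, 0.2, 0.1]
grip_width: 0.0005
```

```bash
python3 - <<'E'
from h import *
st()
th=-.632
T=[([*j2w(*p2j(185,-145+i,th)),.022],A+th) for i in (4,6,8,10,12)]
ys=-133
T+=[([*j2w(*p2j(185,-136,t)),.022],A+t) for t in np.arange(-.632,-.05,.02)]
rows(T)
E
```

```text
2.62 [0.4647 0.0389 0.0206] jig [  63.5 -228.7] F [0.14 0.17 0.08] yaw -0.608 w 0.0005
[-1.4, -1.4, 5.9] [0.001, -0.003, 0.001]
[-1.4, -1.4, 7.9] [0.001, -0.003, 0.001]
[-1.4, -1.4, 9.9] [0.001, -0.003, 0.001]
[-1.4, -1.4, 11.9] [0.001, -0.003, 0.001]
[-1.4, -1.4, 13.9] [0.001, -0.003, 0.001]
[-1.4, -1.4, 10.9] [0.001, -0.003, 0.001]
[1.3, -1.4, 14.7] [0.001, -0.023, 0.001]
[3.9, -1.4, 18.5] [0.002, -0.043, 0.001]
[6.4, -1.5, 22.3] [0.002, -0.063, 0.001]
[8.9, -1.5, 26.2] [0.002, -0.083, 0.001]
[11.2, -1.5, 30.1] [0.002, -0.103, 0.001]
[13.5, -1.5, 34.1] [0.002, -0.123, 0.001]
[15.7, -1.5, 38.1] [0.002, -0.143, 0.001]
[17.8, -1.5, 42.2] [0.002, -0.163, 0.001]
[19.9, -1.5, 46.3] [0.002, -0.183, 0.001]
[21.8, -1.5, 50.5] [0.002, -0.203, 0.001]
[23.7, -1.5, 54.7] [0.002, -0.223, 0.001]
[25.5, -1.5, 58.9] [0.002, -0.243, 0.001]
[27.2, -1.5, 63.2] [0.002, -0.263, 0.001]
[28.8, -1.5, 67.4] [0.002, -0.283, 0.001]
[30.4, -1.5, 71.8] [0.002, -0.303, 0.001]
[31.8, -1.5, 76.1] [0.002, -0.323, 0.001]
[33.2, -1.5, 80.5] [0.002, -0.343, 0.001]
[34.5, -1.5, 84.9] [0.002, -0.363, 0.001]
[35.6, -1.5, 89.4] [0.002, -0.383, 0.001]
[36.7, -1.5, 93.8] [0.002, -0.403, 0.001]
[37.7, -1.5, 98.3] [0.002, -0.423, 0.0]
[38.7, -1.5, 102.8] [0.002, -0.443, 0.0]
[39.5, -1.5, 107.3] [0.002, -0.463, 0.0]
[40.2, -1.6, 111.9] [0.002, -0.483, 0.0]
[40.9, -1.6, 116.4] [0.002, -0.503, 0.0]
[41.4, -1.6, 121.0] [0.002, -0.523, 0.0]
[41.9, -1.6, 125.5] [0.002, -0.543, 0.0]
[42.3, -1.6, 130.1] [0.002, -0.563, 0.0]
[42.5, -1.6, 134.7] [0.002, -0.583, 0.0]
```

>>> jog_arm(
  series=[
    [-1,0,3,0,0,0,1],
    [-1,0,6,0,0,0,1],
    [-1,0,8,0,0,0,1],
    [-1,0,9,0,0,0,1],
    [-1,0,10,0,0,0,1],
  ],
)

```text
time: 3.25
position: [0.47, 0.0362, 0.0221]
tool_rot: [-0.33, 0.628, -0.625, 0.326]
ft_force: [-6.3, 2.6, 4.6]
grip_width: 0.0005
```

>>> jog_arm(
  series=[
    [0,0,0.5,0,0,0,1],
  ],
)

```text
time: 3.38
position: [0.4701, 0.036, 0.0221]
tool_rot: [-0.33, 0.628, -0.625, 0.326]
ft_force: [-6.6, 2.1, 4.1]
grip_width: 0.0008
```

>>> jog_arm(
  series=[
    [0,0,0.7,0,0,0,1],
    [0,0,1.2,0,0,0,1],
  ],
)

```text
time: 3.62
position: [0.4704, 0.0354, 0.022]
tool_rot: [-0.331, 0.628, -0.624, 0.326]
ft_force: [-8.3, 2.5, 5.4]
grip_width: 0.0004
```

```bash
python3 - <<'E'
from h import *
st();o=get_obs();print(Ro.from_quat(o['tool_rot']).as_matrix().round(3),o['moment'].round(2))
c=snap('wrist','wrist2');s=snap('side','side2')
cv2.imwrite('pics/z4.png',cv2.resize(s['img'][150:330,160:400,::-1],(800,600)))
E
```

```text
3.62 [0.4704 0.0354 0.022 ] jig [  67.2 -223.1] F [-8.27  2.54  5.44] yaw -0.606 w 0.0004
[[-0.569 -0.008  0.822]
 [-0.822  0.001 -0.569]
 [ 0.004 -1.    -0.008]] [0.46 1.26 0.02]
```

View pics/wrist2.png

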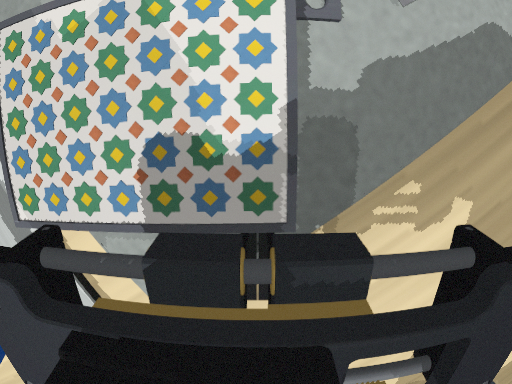

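View pics/z4.png

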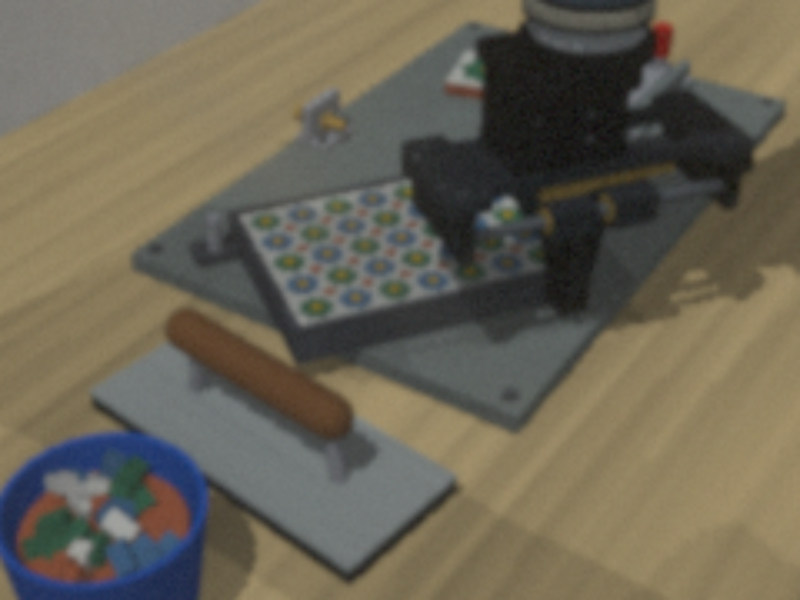

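```bash
python3 - <<'E'
from h import *
c=load('side2');P=cloud(c)
for u,v in [(455,250),(460,258),(440,220),(470,230),(570,295),(740,170),(500,210)]:
    U,V=160+u*240/800,150+v*180/600
    print((u,v),P[int(V),int(U)].round(3))
E
```

```text
(455, 250) [0.497 0.126 0.101]
(460, 258) [0.492 0.128 0.099]
(440, 220) [0.506 0.126 0.117]
(470, 230) [0.489 0.123 0.115]
(570, 295) [0.464 0.044 0.037]
(740, 170) [ 0.393 -0.013  0.119]
(500, 210) [ 0.544 -0.01   0.039]
```

>>> jog_arm(
  series=[
    [0,-2,0,0,0,0,1],
  ],
)

```text
time: 3.85
position: [0.4729, 0.0348, 0.0238]
tool_rot: [-0.329, 0.627, -0.626, 0.327]
ft_force: [-2.5, 0.8, -1.0]
grip_width: 0.0003
```

```bash
cat >> h.py <<'E'
def arc(dths):
    o=get_obs();R=Ro.from_quat(o['tool_rot']);p=o['position'];P0=np.array([*PIN,p[2]])
    for d in dths:
        Q=Ro.from_rotvec([0,0,d]);print(round(float(d),3),(R.inv().apply(P0+Q.apply(p-P0)-p)*1000).round(1).tolist(),(R.inv()*Q*R).as_rotvec().round(3).tolist())
E
python3 - <<'E'
from h import *
st();arc(np.arange(.015,.31,.015))
E
```

```text
3.85 [0.4729 0.0348 0.0238] jig [  67.9 -220.6] F [-2.54  0.83 -1.02] yaw -0.606 w 0.0003
0.015 [2.0, -0.0, 2.8] [0.0, -0.015, -0.0]
0.03 [4.1, -0.0, 5.6] [0.0, -0.03, -0.0]
0.045 [6.0, -0.0, 8.5] [0.0, -0.045, -0.0]
0.06 [7.9, -0.0, 11.3] [0.0, -0.06, -0.0]
0.075 [9.8, -0.0, 14.3] [0.0, -0.075, -0.0]
0.09 [11.6, -0.0, 17.2] [0.0, -0.09, -0.0]
0.105 [13.4, -0.0, 20.2] [0.0, -0.105, -0.0]
0.12 [15.2, -0.0, 23.1] [0.0, -0.12, -0.0]
0.135 [16.9, -0.1, 26.2] [0.0, -0.135, -0.0]
0.15 [18.5, -0.1, 29.2] [0.0, -0.15, -0.0]
0.165 [20.1, -0.1, 32.3] [0.0, -0.165, -0.0]
0.18 [21.7, -0.1, 35.4] [0.0, -0.18, -0.001]
0.195 [23.2, -0.1, 38.5] [0.0, -0.195, -0.001]
0.21 [24.7, -0.1, 41.6] [0.0, -0.21, -0.001]
0.225 [26.1, -0.1, 44.8] [0.0, -0.225, -0.001]
0.24 [27.5, -0.1, 47.9] [0.0, -0.24, -0.001]
0.255 [28.8, -0.1, 51.1] [0.0, -0.255, -0.001]
0.27 [30.1, -0.1, 54.4] [0.0, -0.27, -0.001]
0.285 [31.3, -0.1, 57.6] [0.0, -0.285, -0.001]
0.3 [32.5, -0.1, 60.9] [0.0, -0.3, -0.001]
```

>>> jog_arm(
  series=[
    [2,0,3,0,-0.015,0,1],
    [4,0,5.5,0,-0.03,0,1],
    [6,0,8.5,0,-0.045,0,1],
    [8,0,11.5,0,-0.06,0,1],
    [10,0,14.5,0,-0.075,0,1],
    [11.5,0,17,0,-0.09,0,1],
  ],
)

```text
time: 4.6
position: [0.4808, 0.0155, 0.024]
tool_rot: [-0.357, 0.612, -0.61, 0.355]
ft_force: [-4.6, 2.2, 4.0]
grip_width: 0.0003
```

```bash
python3 - <<'E'
from h import *
st();arc(np.arange(.02,.30,.02))
E
```

```text
4.6 [0.4808 0.0155 0.024 ] jig [  87.4 -213.2] F [-4.6   2.19  4.02] yaw -0.515 w 0.0003
0.02 [2.7, -0.0, 3.7] [0.0, -0.02, -0.0]
0.04 [5.4, -0.0, 7.5] [0.0, -0.04, -0.0]
0.06 [7.9, -0.0, 11.3] [0.0, -0.06, -0.0]
0.08 [10.4, -0.0, 15.2] [0.0, -0.08, -0.0]
0.1 [12.8, -0.0, 19.1] [0.0, -0.1, -0.0]
0.12 [15.1, -0.1, 23.1] [0.0, -0.12, -0.0]
0.14 [17.4, -0.1, 27.1] [0.0, -0.14, -0.0]
0.16 [19.6, -0.1, 31.2] [0.0, -0.16, -0.0]
0.18 [21.6, -0.1, 35.3] [0.0, -0.18, -0.001]
0.2 [23.7, -0.1, 39.5] [0.0, -0.2, -0.001]
0.22 [25.6, -0.1, 43.6] [0.0, -0.22, -0.001]
0.24 [27.4, -0.1, 47.9] [0.0, -0.24, -0.001]
0.26 [29.2, -0.1, 52.1] [0.0, -0.26, -0.001]
0.28 [30.8, -0.1, 56.4] [0.0, -0.28, -0.001]
```

>>> jog_arm(
  series=[
    [2.5,-0.5,3.5,0,-0.02,0,1],
    [5.5,-0.5,7.5,0,-0.04,0,1],
    [8,-0.5,11.5,0,-0.06,0,1],
    [10.5,-0.5,15,0,-0.08,0,1],
    [13,-0.5,19,0,-0.1,0,1],
    [15,-0.5,23,0,-0.12,0,1],
    [17.5,-0.5,27,0,-0.14,0,1],
    [19.5,-0.5,31,0,-0.16,0,1],
    [21.5,-0.5,35,0,-0.18,0,1],
    [23.5,-0.5,39.5,0,-0.2,0,1],
  ],
)

```text
time: 5.85
position: [0.5051, -0.0249, 0.0241]
tool_rot: [-0.415, 0.572, -0.572, 0.415]
ft_force: [-4.9, 0.4, 3.7]
grip_width: 0.0003
```

```bash
python3 - <<'E'
from h import *
st();arc(np.arange(.02,.30,.02))
E
```

```text
5.85 [ 0.5051 -0.0249  0.0241] jig [ 128.5 -189.9] F [-4.89  0.36  3.73] yaw -0.315 w 0.0003
0.02 [2.7, -0.0, 3.7] [0.0, -0.02, -0.0]
0.04 [5.3, -0.0, 7.5] [0.0, -0.04, -0.0]
0.06 [7.8, -0.0, 11.3] [0.0, -0.06, -0.0]
0.08 [10.3, -0.0, 15.2] [0.0, -0.08, -0.0]
0.1 [12.7, -0.0, 19.1] [0.0, -0.1, -0.0]
0.12 [15.0, -0.0, 23.1] [0.0, -0.12, -0.0]
0.14 [17.2, -0.0, 27.1] [0.0, -0.14, -0.0]
0.16 [19.3, -0.0, 31.2] [0.0, -0.16, -0.0]
0.18 [21.4, -0.0, 35.3] [0.0, -0.18, -0.0]
0.2 [23.3, -0.0, 39.4] [0.0, -0.2, -0.0]
0.22 [25.2, -0.0, 43.6] [0.0, -0.22, -0.0]
0.24 [27.0, -0.0, 47.8] [0.0, -0.24, -0.0]
0.26 [28.8, -0.0, 52.0] [0.0, -0.26, -0.0]
0.28 [30.4, -0.0, 56.3] [0.0, -0.28, -0.0]
```

>>> jog_arm(
  series=[
    [2.5,-0.5,3.5,0,-0.02,0,1],
    [5.5,-0.5,7.5,0,-0.04,0,1],
    [8,-0.5,11.5,0,-0.06,0,1],
    [10.5,-0.5,15,0,-0.08,0,1],
    [12.5,-0.5,19,0,-0.1,0,1],
    [15,-0.5,23,0,-0.12,0,1],
    [17,-0.5,27,0,-0.14,0,1],
    [19.5,-0.5,31,0,-0.16,0,1],
    [21.5,-0.5,35,0,-0.18,0,1],
    [23.5,-0.5,39.5,0,-0.2,0,1],
    [25,-0.5,43.5,0,-0.22,0,1],
  ],
)

```text
time: 7.22
position: [0.5385, -0.0622, 0.0246]
tool_rot: [-0.476, 0.523, -0.523, 0.476]
ft_force: [-3.1, 1.0, 1.7]
grip_width: 0.0005
```

```bash
python3 - <<'E'
from h import *
st();arc(np.arange(.01,.20,.01))
c=snap('scene','scene3')
cv2.imwrite('pics/z5.png',cv2.resize(c['img'][165:345,90:310,::-1],(733,600)))
E
```

```text
7.22 [ 0.5385 -0.0622  0.0246] jig [ 166.6 -157.6] F [-3.05  0.99  1.71] yaw -0.095 w 0.0005
0.01 [1.4, -0.0, 1.9] [0.0, -0.01, -0.0]
0.02 [2.7, -0.0, 3.7] [0.0, -0.02, -0.0]
0.03 [4.0, -0.0, 5.6] [0.0, -0.03, -0.0]
0.04 [5.3, -0.0, 7.5] [0.0, -0.04, -0.0]
0.05 [6.6, -0.0, 9.4] [0.0, -0.05, -0.0]
0.06 [7.8, -0.0, 11.3] [0.0, -0.06, -0.0]
0.07 [9.1, -0.0, 13.2] [0.0, -0.07, -0.0]
0.08 [10.3, -0.0, 15.2] [0.0, -0.08, -0.0]
0.09 [11.5, -0.0, 17.1] [0.0, -0.09, -0.0]
0.1 [12.7, -0.0, 19.1] [0.0, -0.1, -0.0]
0.11 [13.8, -0.0, 21.1] [0.0, -0.11, -0.0]
0.12 [15.0, -0.0, 23.1] [0.0, -0.12, -0.0]
0.13 [16.1, -0.0, 25.1] [0.0, -0.13, -0.0]
0.14 [17.2, -0.0, 27.1] [0.0, -0.14, -0.0]
0.15 [18.3, -0.0, 29.1] [0.0, -0.15, -0.0]
0.16 [19.4, -0.0, 31.1] [0.0, -0.16, -0.0]
0.17 [20.4, -0.0, 33.2] [0.0, -0.17, -0.0]
0.18 [21.4, -0.0, 35.2] [0.0, -0.18, -0.0]
0.19 [22.4, -0.0, 37.3] [0.0, -0.19, -0.0]
```

View pics/z5.png

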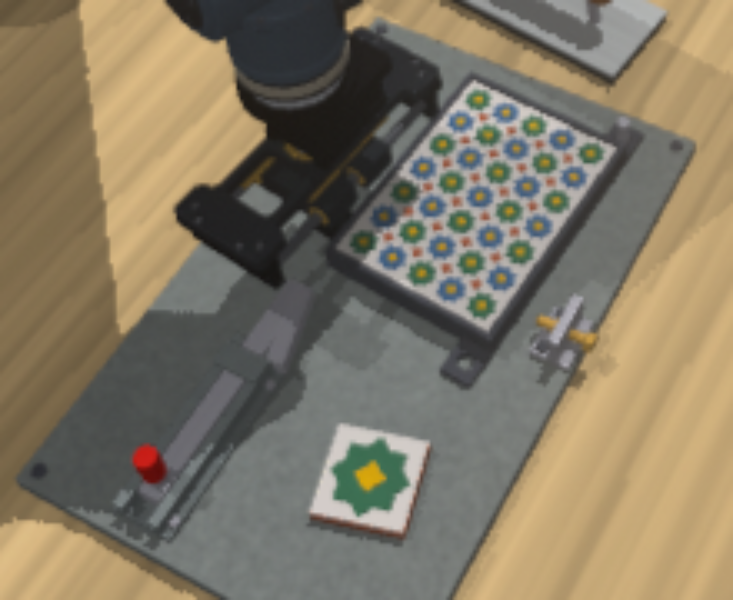

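```bash
python3 - <<'E'
from h import *
c=load('scene3')
for u in (538,541): print(w2j(ray(c,(90+u*.3,165+321*.3),.029)))
E
```

```text
[170.47172534  15.14562552]
[169.54383895  16.98725236]
```

>>> jog_arm(
  series=[
    [1.5,-0.5,2,0,-0.01,0,1],
    [2.5,-0.5,3.5,0,-0.02,0,1],
    [4,-0.5,5.5,0,-0.03,0,1],
    [5.5,-0.5,7.5,0,-0.04,0,1],
    [6.5,-0.5,9.5,0,-0.05,0,1],
    [8,-0.5,11.5,0,-0.06,0,1],
  ],
)

```text
time: 8.02
position: [0.5493, -0.0711, 0.025]
tool_rot: [-0.491, 0.509, -0.509, 0.491]
ft_force: [-2.7, 1.2, -0.6]
grip_width: 0.0004
```

>>> jog_arm(
  series=[
    [1,0,1,0,-0.005,0,1],
    [1.5,0,2,0,-0.01,0,1],
    [2,0,3,0,-0.015,0,1],
    [2.5,0,4,0,-0.02,0,1],
  ],
)

```text
time: 8.52
position: [0.5527, -0.0737, 0.0251]
tool_rot: [-0.496, 0.504, -0.504, 0.496]
ft_force: [-3.3, 0.0, 1.3]
grip_width: 0.0006
```

```bash
python3 - <<'E'
from h import *
st()
E
```

```text
8.53 [ 0.5527 -0.0737  0.0251] jig [ 178.5 -143.6] F [-3.29  0.04  1.32] yaw -0.016 w 0.0006
```

>>> jog_arm(
  series=[
    [0.5,0,1,0,-0.005,0,1],
    [1.5,0,2,0,-0.01,0,1],
    [2,0,3,0,-0.015,0,1],
  ],
)

```text
time: 8.9
position: [0.5547, -0.0751, 0.025]
tool_rot: [-0.5, 0.501, -0.499, 0.499]
ft_force: [-5.4, 2.5, 3.6]
grip_width: 0.0005
```

>>> jog_arm(
  series=[
    [0.5,0,1,0,-0.005,0,1],
    [1.5,0,2,0,-0.01,0,1],
  ],
)

```text
time: 9.15
position: [0.555, -0.0758, 0.0247]
tool_rot: [0.503, -0.5, 0.495, -0.501]
ft_force: [-7.5, 3.3, 4.9]
grip_width: 0.001
```

>>> jog_arm(
  series=[
    [0.5,0,1,0,-0.005,0,1],
    [1.5,0,2,0,-0.01,0,1],
  ],
)

```text
time: 9.4
position: [0.5552, -0.0765, 0.0244]
tool_rot: [0.506, -0.499, 0.491, -0.503]
ft_force: [-10.1, 4.3, 5.8]
grip_width: 0.0003
```

```bash
python3 - <<'E'
from h import *
st();snap('wrist','wrist4')
c=snap('scene','scene4')
cv2.imwrite('pics/z6.png',cv2.resize(c['img'][195:315,150:310,::-1],(800,600),interpolation=cv2.INTER_CUBIC))
c=snap('side','side4')
cv2.imwrite('pics/z7.png',cv2.resize(c['img'][150:270,200:360,::-1],(800,600),interpolation=cv2.INTER_CUBIC))
E
```

```text
9.4 [ 0.5552 -0.0765  0.0244] jig [ 181.3 -141.3] F [-10.12   4.32   5.84] yaw 0.02 w 0.0003
```

View pics/z6.png

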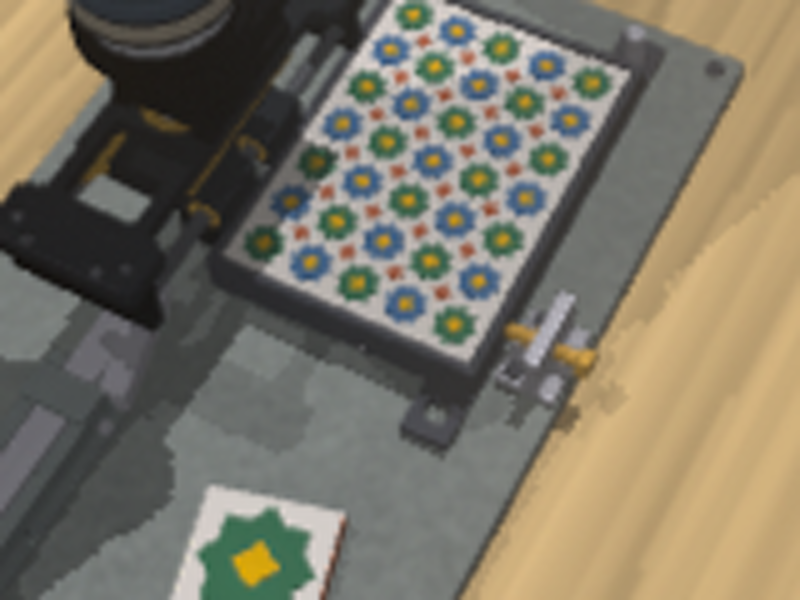

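View pics/z7.png

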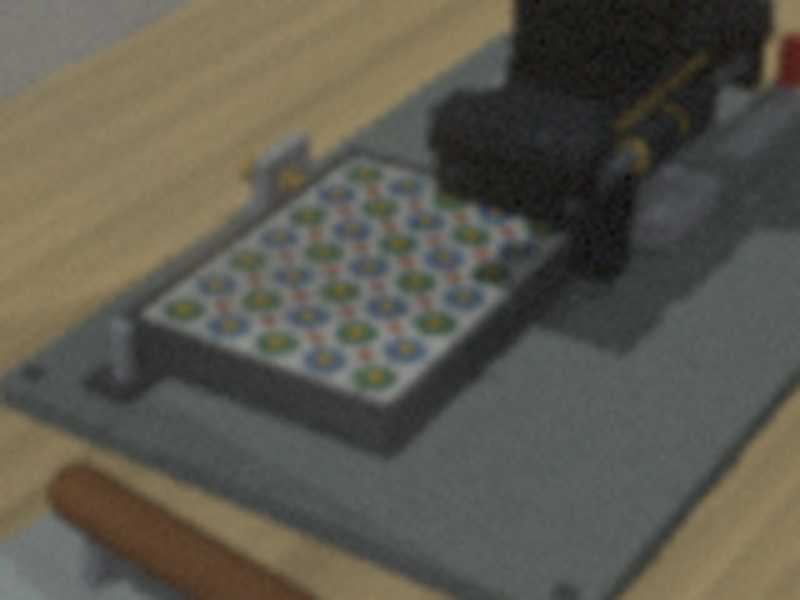

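View pics/wrist4.png

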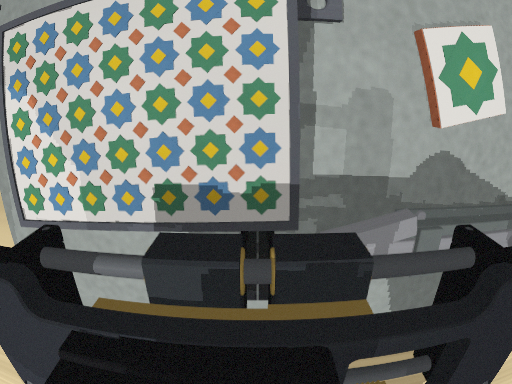

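>>> jog_arm(
  series=[
    [0,0,-2,0,0,0,1],
    [0,0,-5,0,0,0,1],
    [0,0,-15,0,0,0,1],
    [0,-30,-20,0,0,0,1],
    [0,-85,-20,0,0,0,1],
    [0,-95,-20,0,0,0,1],
  ],
)

```text
time: 10.3
position: [0.5438, -0.0808, 0.124]
tool_rot: [-0.503, 0.492, -0.499, 0.506]
ft_force: [-0.2, -0.6, -0.6]
grip_width: 0.0003
```

```bash
python3 - <<'E'
from h import *
st();o=get_obs()
k=np.array([.5545,-.2725]);print('knob jig',w2j(k))
yaw=A+np.pi/2  # tool z toward world +y (jig -x)
back=k+(8+9.5+12)/1000*X
print(back)
rows([([*back,.13],yaw),([*back,.052],yaw)])
c=snap('scene','scene5')
cv2.imwrite('pics/z8.png',cv2.resize(c['img'][195:315,150:310,::-1],(800,600),interpolation=cv2.INTER_CUBIC))
E
```

```text
10.3 [ 0.5438 -0.0808  0.124 ] jig [ 185.3 -152.7] F [-0.23 -0.6  -0.57] yaw 0.018 w 0.0003
knob jig [ 377.23350442 -147.14718191]
[ 0.55528166 -0.30198964]
[221.4, -5.1, 7.4] [-0.005, -1.579, 0.012]
[221.1, 72.9, 6.6] [-0.005, -1.579, 0.012]
```

View pics/z8.png

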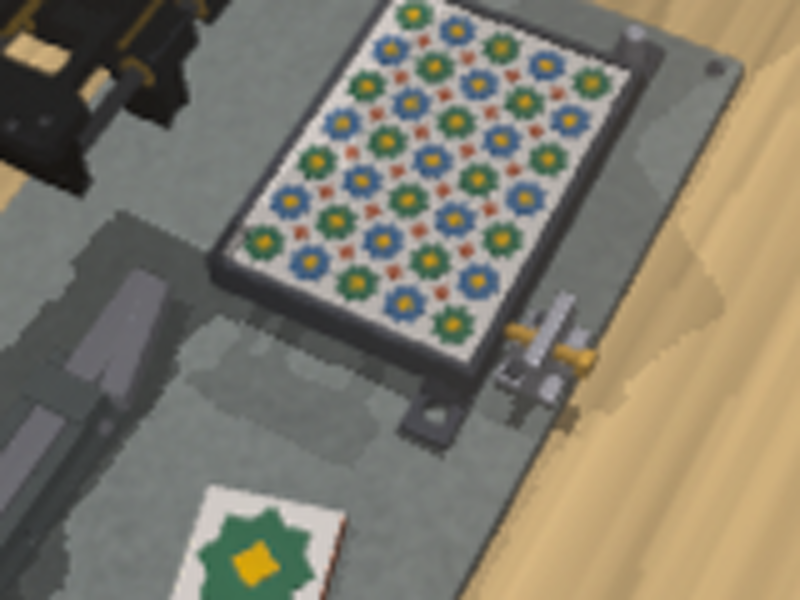

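```bash
python3 - <<'E'
from h import *
print(get_obs()['q'].round(3))
c=load('scene5');i=c['img'][:,:,::-1];cv2.imwrite('pics/z9.png',cv2.resize(i[245:345,95:195],(600,600),interpolation=cv2.INTER_CUBIC))
E
```

```text
[-0.351  0.562  1.722 -0.     0.847  1.202]
```

View pics/z9.png

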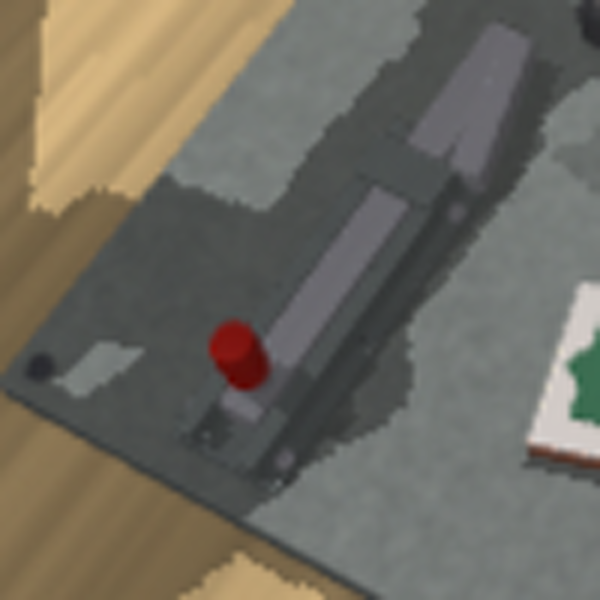

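>>> jog_arm(
  series=[
    [40,-10,0,0,-0.18,0,1],
    [80,-10,2,0,-0.36,0,1],
    [120,-10,4,0,-0.54,0,1],
    [160,-10,6,0,-0.72,0,1],
    [200,-8,7,0,-0.9,0,1],
    [221,-5,7,0,-1.08,0,1],
    [223,-5,7,0,-1.26,0,1],
    [223,-5,7,0,-1.44,0,1],
    [223,-5,7,-0.005,-1.58,0.01,1],
    [223,-5,7,-0.005,-1.58,0.01,1],
  ],
)

```text
time: 11.6
position: [0.5511, -0.3021, 0.1237]
tool_rot: [-0.706, -0.006, 0.013, 0.708]
ft_force: [0.7, 0.6, -0.4]
grip_width: 0.0001
```

```bash
python3 - <<'E'
from h import *
st();k=np.array([.5548,-.273])
back=k+(8+9.5+10)/1000*X
print(back);rows([([*back,.05],A+np.pi/2)])
snap('wrist','wrist6')
E
```

```text
11.6 [ 0.5511 -0.3021  0.1237] jig [ 406.7 -151.3] F [ 0.68  0.6  -0.4 ] yaw 1.597 w 0.0001
[ 0.55552866 -0.30049034]
[5.2, 73.6, 1.2] [-0.004, -0.0, -0.01]
```

View pics/wrist6.png

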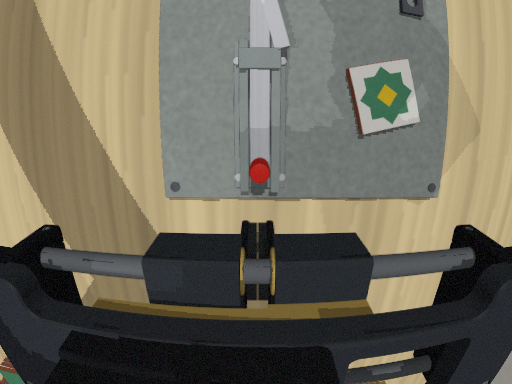

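>>> jog_arm(
  series=[
    [3,40,0,0,0,-0.01,1],
    [3,70,0,0,0,-0.01,1],
    [3,74,0,0,0,-0.01,1],
    [3,74,4,0,0,-0.01,1],
  ],
)

```text
time: 12.15
position: [0.5538, -0.298, 0.0512]
tool_rot: [-0.706, -0.01, 0.009, 0.708]
ft_force: [-0.3, 0.2, 0.7]
grip_width: 0.0004
```

>>> jog_arm(
  series=[
    [0,0,2,0,0,0,1],
    [0,0,4,0,0,0,1],
    [0,0,6,0,0,0,1],
  ],
)

```text
time: 12.52
position: [0.5542, -0.2929, 0.0523]
tool_rot: [0.707, 0.011, -0.009, -0.707]
ft_force: [-1.0, -4.0, 1.1]
grip_width: 0.0007
```

>>> jog_arm(
  series=[
    [0,0,2,0,0,0,1],
    [0,0,4,0,0,0,1],
  ],
)

```text
time: 12.78
position: [0.5537, -0.2884, 0.0516]
tool_rot: [-0.706, -0.01, 0.009, 0.708]
ft_force: [-0.3, -2.8, 1.7]
grip_width: 0.0006
```

>>> jog_arm(
  series=[
    [0,0,2,0,0,0,1],
    [0,0,4,0,0,0,1],
    [0,0,6,0,0,0,1],
    [0,0,8,0,0,0,1],
    [0,0,10,0,0,0,1],
    [0,0,11,0,0,0,1],
  ],
)

```text
time: 13.52
position: [0.5529, -0.2764, 0.051]
tool_rot: [-0.706, -0.01, 0.01, 0.708]
ft_force: [0.2, -3.5, 1.6]
grip_width: 0.0002
```

>>> jog_arm(
  series=[
    [0,0,1,0,0,0,1],
    [0,0,2,0,0,0,1],
    [0,0,3,0,0,0,1],
  ],
)

```text
time: 13.9
position: [0.5528, -0.2736, 0.051]
tool_rot: [-0.706, -0.01, 0.01, 0.708]
ft_force: [-0.2, -2.7, 0.9]
grip_width: 0.0003
```

>>> jog_arm(
  series=[
    [0,0,1,0,0,0,1],
    [0,0,2,0,0,0,1],
    [0,0,3,0,0,0,1],
  ],
)

```text
time: 14.28
position: [0.5527, -0.2706, 0.0511]
tool_rot: [-0.706, -0.01, 0.01, 0.708]
ft_force: [0.1, -2.9, 1.1]
grip_width: 0.0004
```

>>> jog_arm(
  series=[
    [0,0,1,0,0,0,1],
    [0,0,2,0,0,0,1],
    [0,0,3,0,0,0,1],
  ],
)

```text
time: 14.65
position: [0.5526, -0.2676, 0.0511]
tool_rot: [-0.706, -0.01, 0.01, 0.708]
ft_force: [-0.1, -3.1, 1.5]
grip_width: 0.0007
```

Travel ≈ 26 mm, still free sliding (3 N). Continuing in 1 mm rows.

>>> jog_arm(
  series=[
    [0,0,1,0,0,0,1],
    [0,0,2,0,0,0,1],
    [0,0,3,0,0,0,1],
    [0,0,4,0,0,0,1],
  ],
)

```text
time: 15.15
position: [0.5525, -0.2635, 0.0511]
tool_rot: [-0.706, -0.01, 0.01, 0.708]
ft_force: [0.1, -3.4, 0.1]
grip_width: 0.0007
```

>>> jog_arm(
  series=[
    [0,0,1,0,0,0,1],
    [0,0,2,0,0,0,1],
    [0,0,3,0,0,0,1],
  ],
)

```text
time: 15.52
position: [0.5524, -0.2606, 0.0511]
tool_rot: [-0.706, -0.01, 0.01, 0.708]
ft_force: [0.6, -2.4, 0.4]
grip_width: 0.0005
```

```bash
python3 - <<'E'
from h import *
st();c=snap('scene','scene7');i=c['img'][:,:,::-1];cv2.imwrite('pics/z10.png',cv2.resize(i[195:345,110:290],(720,600),interpolation=cv2.INTER_CUBIC))
E
```

```text
15.53 [ 0.5524 -0.2606  0.0511] jig [ 365.3 -148.9] F [ 0.56 -2.44  0.41] yaw 1.599 w 0.0005
```

View pics/z10.png

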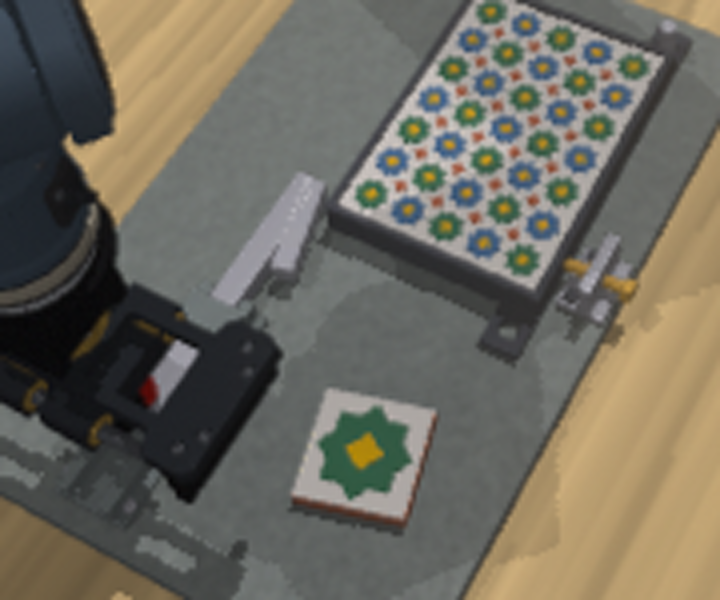

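>>> jog_arm(
  series=[
    [0,0,1,0,0,0,1],
    [0,0,2,0,0,0,1],
    [0,0,3,0,0,0,1],
    [0,0,4,0,0,0,1],
  ],
)

```text
time: 16.08
position: [0.5523, -0.2566, 0.0512]
tool_rot: [-0.706, -0.01, 0.01, 0.708]
ft_force: [0.7, -2.8, 0.6]
grip_width: 0.0005
```

>>> jog_arm(
  series=[
    [0,0,1,0,0,0,1],
    [0,0,2,0,0,0,1],
    [0,0,3,0,0,0,1],
  ],
)

```text
time: 16.45
position: [0.5523, -0.2536, 0.0512]
tool_rot: [-0.706, -0.01, 0.01, 0.708]
ft_force: [0.6, -2.7, 0.4]
grip_width: 0.0005
```

>>> jog_arm(
  series=[
    [0,0,1,0,0,0,1],
    [0,0,2,0,0,0,1],
    [0,0,3,0,0,0,1],
  ],
)

```text
time: 16.82
position: [0.5522, -0.2506, 0.0512]
tool_rot: [-0.706, -0.01, 0.01, 0.708]
ft_force: [0.6, -2.6, 0.4]
grip_width: 0.0007
```

>>> jog_arm(
  series=[
    [0,0,1,0,0,0,1],
    [0,0,2,0,0,0,1],
  ],
)

```text
time: 17.08
position: [0.5521, -0.2486, 0.0512]
tool_rot: [-0.706, -0.01, 0.01, 0.708]
ft_force: [0.5, -3.4, -0.8]
grip_width: 0.0007
```

Travel ≈ 45 mm.

>>> jog_arm(
  series=[
    [0,0,1,0,0,0,1],
    [0,0,2,0,0,0,1],
  ],
)

```text
time: 17.32
position: [0.552, -0.2466, 0.0512]
tool_rot: [-0.706, -0.01, 0.01, 0.708]
ft_force: [0.9, -2.7, -0.2]
grip_width: 0.0007
```

>>> jog_arm(
  series=[
    [0,0,1,0,0,0,1],
    [0,0,2,0,0,0,1],
  ],
)

```text
time: 17.58
position: [0.552, -0.2446, 0.0512]
tool_rot: [-0.706, -0.01, 0.01, 0.708]
ft_force: [-0.4, -2.6, -0.5]
grip_width: 0.0003
```

>>> jog_arm(
  series=[
    [0,0,1,0,0,0,1],
    [0,0,2,0,0,0,1],
  ],
)

```text
time: 17.82
position: [0.5519, -0.2426, 0.0512]
tool_rot: [-0.706, -0.01, 0.01, 0.708]
ft_force: [1.2, -3.3, -0.5]
grip_width: 0.0005
```

>>> jog_arm(
  series=[
    [0,0,1,0,0,0,1],
    [0,0,2,0,0,0,1],
  ],
)

```text
time: 18.08
position: [0.5519, -0.2406, 0.0512]
tool_rot: [-0.706, -0.01, 0.01, 0.708]
ft_force: [0.2, -3.3, -1.0]
grip_width: 0.0006
```

```bash
python3 - <<'E'
from h import *
c=snap('scene','scene8');i=c['img'][:,:,::-1];cv2.imwrite('pics/z11.png',cv2.resize(i[195:315,150:294],(720,600),interpolation=cv2.INTER_CUBIC))
E
```

```text
(no output)
```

View pics/z11.png

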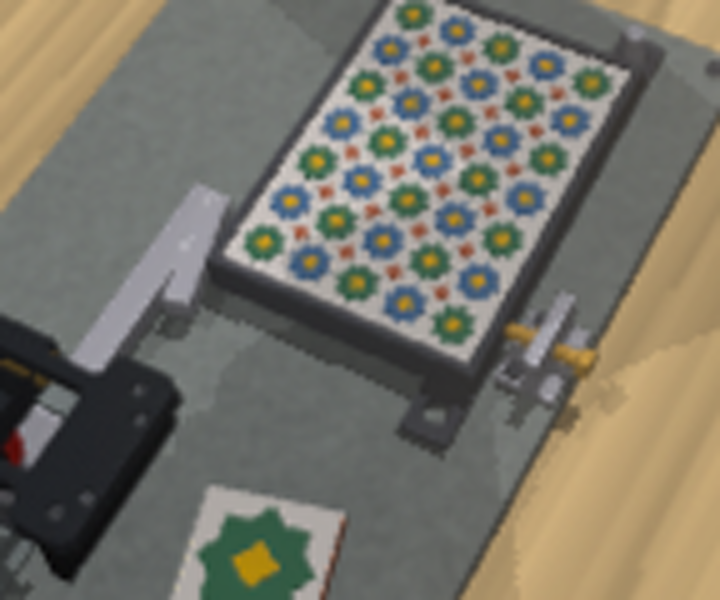

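>>> jog_arm(
  series=[
    [0,0,1,0,0,0,1],
    [0,0,2,0,0,0,1],
  ],
)

```text
time: 18.38
position: [0.5518, -0.2386, 0.0512]
tool_rot: [-0.706, -0.01, 0.01, 0.708]
ft_force: [0.9, -3.7, 0.2]
grip_width: 0.0002
```

>>> jog_arm(
  series=[
    [0,0,1,0,0,0,1],
    [0,0,2,0,0,0,1],
  ],
)

```text
time: 18.62
position: [0.5518, -0.2367, 0.0512]
tool_rot: [-0.706, -0.01, 0.01, 0.708]
ft_force: [-0.7, -3.8, -0.2]
grip_width: 0.0004
```

>>> jog_arm(
  series=[
    [0,0,1,0,0,0,1],
    [0,0,2,0,0,0,1],
  ],
)

```text
time: 18.88
position: [0.5519, -0.2358, 0.0513]
tool_rot: [-0.707, -0.01, 0.01, 0.707]
ft_force: [-1.3, -6.4, -1.1]
grip_width: 0.0005
```

Contact: force climbing at ~58 mm travel. Half-millimetre steps now.

>>> jog_arm(
  series=[
    [0,0,0.5,0,0,0,1],
  ],
)

```text
time: 19.0
position: [0.5519, -0.2355, 0.0513]
tool_rot: [-0.707, -0.011, 0.01, 0.707]
ft_force: [-2.0, -6.7, -2.8]
grip_width: 0.0003
```

>>> jog_arm(
  series=[
    [0,0,0.3,0,0,0,1],
  ],
)

```text
time: 19.12
position: [0.5518, -0.2353, 0.0513]
tool_rot: [-0.707, -0.01, 0.01, 0.707]
ft_force: [-0.3, -7.9, -2.6]
grip_width: 0.0006
```

>>> jog_arm(
  series=[
    [0,0,0.3,0,0,0,1],
  ],
)

```text
time: 19.25
position: [0.5519, -0.2352, 0.0513]
tool_rot: [-0.707, -0.011, 0.01, 0.707]
ft_force: [-0.7, -6.9, -1.6]
grip_width: 0.0007
```

>>> jog_arm(
  series=[
    [0,0,0,0,0,0,1],
  ],
)

```text
time: 19.38
position: [0.5518, -0.2351, 0.0513]
tool_rot: [-0.707, -0.01, 0.01, 0.707]
ft_force: [-0.8, -7.7, -1.3]
grip_width: 0.0006
```

>>> jog_arm(
  series=[
    [0,0,0.3,0,0,0,1],
    [0,0,0.4,0,0,0,1],
  ],
)

```text
time: 19.62
position: [0.5519, -0.2349, 0.0513]
tool_rot: [-0.707, -0.011, 0.01, 0.707]
ft_force: [-1.0, -7.5, -2.0]
grip_width: 0.0003
```

>>> jog_arm(
  series=[
    [0,0,0,0,0,0,1],
  ],
)

```text
time: 19.75
position: [0.5518, -0.2349, 0.0513]
tool_rot: [-0.707, -0.011, 0.01, 0.707]
ft_force: [-0.3, -7.8, -1.2]
grip_width: 0.0005
```

>>> jog_arm(
  series=[
    [0,0,0.4,0,0,0,1],
    [0,0,0.4,0,0,0,1],
  ],
)

```text
time: 20.0
position: [0.5519, -0.2348, 0.0513]
tool_rot: [0.707, 0.011, -0.01, -0.707]
ft_force: [-1.0, -8.0, -2.9]
grip_width: 0.0
```

>>> jog_arm(
  series=[
    [0,0,0.3,0,0,0,1],
    [0,0,0.3,0,0,0,1],
  ],
)

```text
time: 20.25
position: [0.5519, -0.2348, 0.0513]
tool_rot: [0.707, 0.011, -0.01, -0.707]
ft_force: [-1.1, -8.8, -2.5]
grip_width: 0.0003
```

>>> jog_arm(
  series=[
    [0,0,-2,0,0,0,1],
    [0,0,-6,0,0,0,1],
    [0,0,-15,0,0,0,1],
    [0,-30,-20,0,0,0,1],
    [0,-80,-30,0,0,0,1],
    [0,-110,-60,0,0,0,1],
    [0,-110,-90,0,0,0,1],
    [0,-110,-90,0,0,0,1],
  ],
)

```text
time: 21.25
position: [0.5542, -0.3248, 0.1615]
tool_rot: [-0.706, -0.01, 0.008, 0.708]
ft_force: [0.7, 0.8, -0.8]
grip_width: 0.0006
```

```bash
python3 - <<'E'
from h import *
st();c=snap('scene','scene9');i=c['img'][:,:,::-1];cv2.imwrite('pics/z12.png',cv2.resize(i[195:345,110:290],(720,600),interpolation=cv2.INTER_CUBIC))
cv2.imwrite('pics/full9.png',i)
c=snap('side','side9');i=c['img'][:,:,::-1];cv2.imwrite('pics/z13.png',cv2.resize(i[150:270,200:360],(800,600),interpolation=cv2.INTER_CUBIC))
E
```

```text
21.25 [ 0.5542 -0.3248  0.1615] jig [ 429.5 -148.8] F [ 0.68  0.82 -0.79] yaw 1.596 w 0.0006
```

View pics/z12.png

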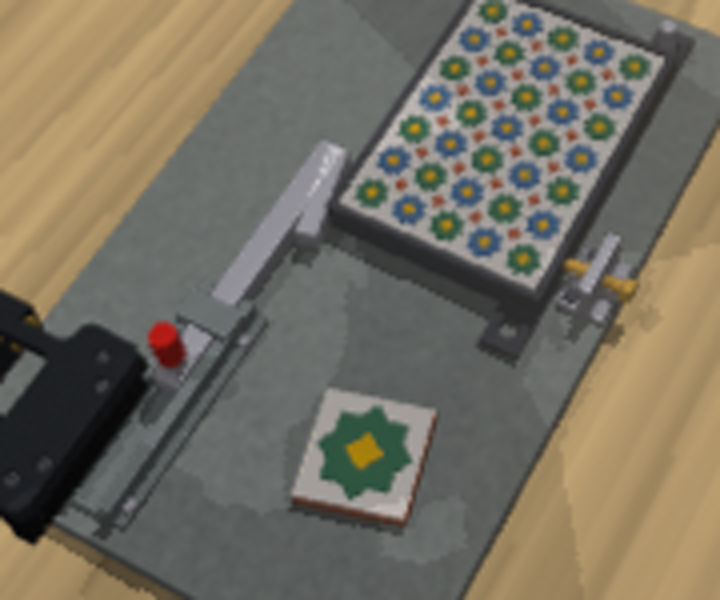

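View pics/z13.png

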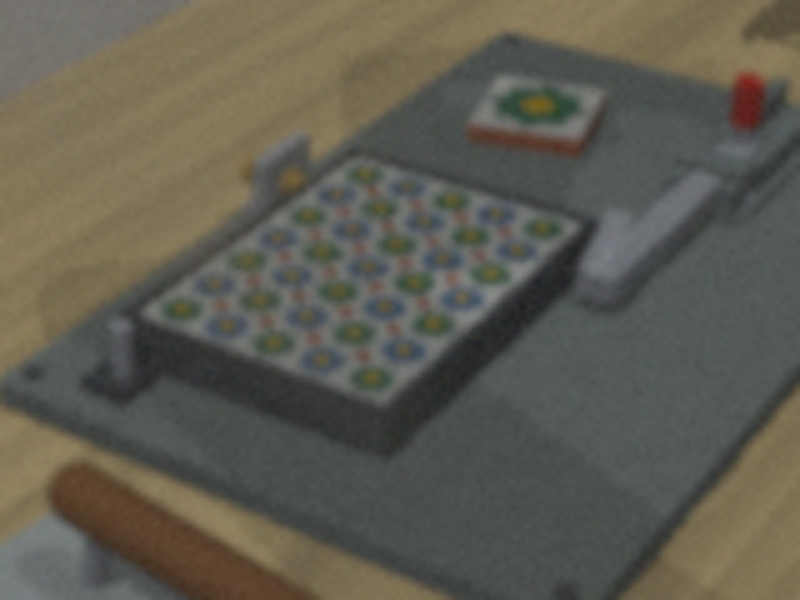

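```bash
python3 - <<'E'
from rig import *
print(hand_in())
E
```

```text
the job is handed in; nothing more can be done
None
```

The panel is seated against the brass stop screw and nipped there by the taper bolt. I handed the job in at about 21.4 s of the 58 s allowed.

- **Swinging the panel:** I pushed the shut fingers on the frame's y = -128 mm edge near the free corner. It broke free at about 9 N and turned at 3–5 N. It stopped hard against the screw when I had about 10 N on it, or about 12 N counting the force readings in all three axes. That is below the 15 N limit.
- **Sliding the bolt:** I pushed the knob from behind. It ran free at about 3 N and met the corner at roughly 58 mm of travel. I then raised the push in small steps to about 8.8 N, inside the 7–10 N band, and backed the arm away.
- **Last pictures:** The frame is on the screw and the lug is on the pin. The bolt's taper is at the corner. The tile lies where it was, and nothing came near the float or the tub. The arm was clear and touching nothing.

**Checks that disagreed:**
- My picture estimate put the screw tip about 3–4 mm farther out than where the panel stopped by feel. I went by the force and by the contact seen in the picture.
- While pushing the panel, the force reading also showed up to about 6 N upward. I put this down to friction at the finger and raised the tool slightly.

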